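# Open the latched guard gate of an orbital shaker

### The job

The shaker has stopped, so open its guard. The latch bar's nose is trapped under the slotted cover of its keeper: lifting the bar lightly by its red tab, ease the gate inward against its rubber buffer until you feel the nose find the slot, lift the bar right out and swing the gate out towards you until it stands about square to the guard's front, then let the bar down without dropping it and leave the gate standing open. Go gently: do not strain the bar in the keeper, ram the gate onto its stop or fling it, and leave the tube rack, the amber jar and the tip box where they stand.

Things in the scene. Friction and masses are not known exactly. Their poses are not given: they have to be found in the camera images.
- guard: fixed bench-top guard round a yellow orbital shaker: grey base board 300 x 310 mm, aluminium posts, clear panels, open top, rails 213 mm high. Origin on the bench under the middle of its front, in the plane of the shut gate; -x points out of the front, x into the guard, y along the front, z up. Gate hinge axis at x 0, y +125 mm. Inside, a white platform 120 mm above the bench carries the tube rack
- gate (a joint): gate angle, rad: 0 latched, grows as it swings out to the front, 1.57 square, limit 1.75. Frame 16 mm thick, 240 mm from hinge axis to free edge, top 201 mm high, 0.6 kg. Light friction: stays where left. A rubber buffer behind it, 237 mm from the hinge axis, pushes it out: 4 N when latched, +0.8 N per mm pressed in; after 10.5 mm there the stop strip is met (sharp rise in force)
- latch (a joint): angle of the latch bar on its pivot, rad: 0 level on its rest pin on the gate, grows as tab and nose are lifted, limit 0.42. It falls by its own weight (0.8 to 1.8 N at the tab). Above about 0.17 the nose is over the keeper and the gate can swing out; keep it up until the gate is more than about 0.12 open. While trapped it lifts only about 0.018
- tab (a point): middle of the red finger tab, 10 mm thick (across the gate), 24 mm wide (along it), 34 mm high, standing on the latch bar and above the gate's top rail. Latched: 195 mm from the hinge axis along the gate, 16 mm in front of the gate's middle plane, 232 mm above the bench (80 mm along the bar from the pivot, 49 mm above it). Axes of the bar; x points through the gate into the guard
- pivot (a point): pivot of the steel latch bar (8 mm thick, 14 mm high) on the gate's front face: 115 mm from the hinge axis along the gate, 16 mm in front of the gate's middle plane, 183 mm above the bench. The bar turns about the gate's normal; its nose ends 263 mm from the hinge axis, inside the keeper
- gate_hinge (a point): on the upright hinge axis of the gate, 200 mm above the bench; axes turn with the gate: -y runs from the hinge along the gate to its free edge, x points inward, into the guard
- keeper: dark pocket 18 mm long on the latch post, holding the bar's nose. Origin: gate's middle plane, level with the bar. The nose bears on its front cheek. A bright cover plate 2.5 mm above the nose, 5.5 mm thick, has a slot along the bar, 2 mm wider than the bar. The cover is adjustable: its slot lies 1.5 to 7.5 mm inward of the resting nose, different each time, not in the state: find it by feel
- stop_strip: upright aluminium strip 36 mm wide behind the gate's free edge, on which the gate stops when pressed inward; origin at its middle
- tube_rack: yellow tube rack with tubes, 62 x 100 x 56 mm, loose on the shaker's platform inside the guard; origin under its middle. To be left alone
- amber_jar: amber glass jar with white cap, 76 mm across, 95 mm high, loose on the bench beside the front of the guard; origin under its middle. To be left alone
- tip_box: white pipette tip box with a pink clear lid, 122 x 84 x 67 mm, loose on the bench beside the front of the guard; origin under its middle. To be left alone

How it is judged:
By the outcome, as a careful person would: the job done as asked, in the order asked, and still so for the second after the job is handed in, with the robot touching nothing.
It also fails if it takes over 72 s, if anything falls off the work surface, if the arm or the gripper's body presses on something with over 40 N, if the wrist force passes 120 N, or if a joint passes its speed limit or range.

### The arm

A 6-joint arm with a two-finger parallel gripper is mounted at the origin on the work surface. World frame = base frame: x ahead of the robot, y to its left, z up, the work surface at z = 0. Lengths are in m, angles in rad, forces in N, time in s.
With the tool pointing down it reaches from about 0.25 to 0.725 m from the base axis. Payload 4 kg.
Tool frame: the origin (TCP) lies between the finger pads; the fingertips stand 8 mm ahead of it and the grasp point (between the pads) lies 11 mm behind it; z points along the fingers, y is the direction in which the jaws open and shut (so a half turn about z gives the same grasp; the last joint's range is limited). The gripper opens to 85 mm and grips with 20 to 120 N. Pads are 22 mm wide; open, the fingers measure 114 mm over their backs; the gripper's body (76 mm by 85 mm) begins 54 mm behind the grasp point. The pads swing forward as they close: fully open they stand 13 mm farther back than shut.
Start: joints at [-1.167, 0.241, 0.005, 1.335, 0, 1.571], TCP at [0.196, -0.46, 0.239] pointing down, gripper open.
Joint ranges: [-2.72, 2.72], [-1.05, 1.87], [-1.09, 1.28], [-1.99, 2.15], [-1.42, 1.44], [-3.14, 3.14]. Speed limits (rad/s): [2.79, 2.79, 3.14, 3.14, 3.14, 3.14].

### API

Orientations are given as a unit quaternion [x, y, z, w].
In Python, from workcell import * gives the robot as it stands.
- The arm moves only by the tool send_rows, never from a script. Its argument "increments" is a list that holds one entry, the list of rows, each a list of 6 numbers: the shift along the tool's x, y, z in units of 50 mm (1.0 is 50 mm), then the turn, a rotation vector about the tool's x, y, z in units of 10 degrees (1.0 is 10 degrees). In form: [[[x, y, z, ax, ay, az], ...]]. A call has 1 to 8 rows; each row shifts and turns the commanded pose from where the row before left it, along the tool's axes as they then stand; what a row does not reach is not made up. A row lasts 1/8 s, in which the tool goes at most 62.5 mm and 10.7 degrees, less where a joint would pass 70% of its speed; a pose out of reach is approached as far as the arm can. A call with a number of a shift or a turn outside -1 to 1 is refused whole. A call with a gripper value outside its range is refused whole. "grip" is the closure, from 0 (fully open) to 1 (shut), set as the call begins (left out, the last holds). The fingers move at their own pace and stop on an object; the grip force is fixed at half the most. Time passes only in rows, so rows that do not move let the fingers close. It gives the time, the measured TCP pose, the force and the opening at its end, in the units of the state.
- get_obs(): the state, without advancing time (a new reading comes with each control period).
- camera(name): name is "scene" or "top"; returns a dict with "color" (400x640x3 uint8, red, green, blue), "z_map" (400x640 float32, m along the optical axis (not along the pixel's ray), 0 where there is no reading), "intrinsics" (3x3 intrinsics, pixels), "pose" (4x4, takes a point from camera to world coordinates). Camera axes: x right, y down, z forward; pixel columns grow to the right and rows downward; lengths in m; the calibration is good to about 2 mm. A picture is of the moment at which its call begins.
- job_done(): hands the job in, once; it reports no verdict.
The state is a dict: "clock": time; "joint_pos": joint angles; "joint_vel": joint speeds; "tau": joint torques, N m; "eef_pos": TCP position; "tool_rot": TCP orientation; "ft_force": force on the tool from outside, world axes, zero at the start; "ft_torque": the same for the moment, N m; "grip_width": finger opening in m.
Only numpy, scipy, OpenCV 4.12 (cv2) and the standard library are available. Lean on these libraries where they do the work, as an engineer would, in place of code of your own. Each camera call takes 0.05 s, during which the arm holds its last target.

## Working session

There is one attempt and no reset: what is moved stays moved. The work goes in short steps, Python scripts to look and compute and a tool call to move; the robot and the scene stay as the last step left them, time stands still between calls to the robot, and variables do not carry over. Pictures are saved under pics/ and viewed, and the job is handed in when it is done.

Besides the shell and the picture viewer there is one more tool, called after "Request:" by a JSON object that holds its "fn" and its "kwargs", one argument or row to a line. send_rows: Moves the arm, as the interface text tells. Its arguments: {"type":"object","properties":{"increments":{"type":"array"},"grip":{"type":"number"}},"required":["increments"]}

```bash
ls; mkdir -p pics
python3 - <<'E'
from workcell import *
import cv2,numpy as np
o=get_obs(); print(o)
for n in("scene","top"):
    c=camera(n); cv2.imwrite(f"pics/{n}0.png",c["color"][:,:,::-1]); np.savez(f"{n}0.npz",**c); print(c["intrinsics"],c["pose"])
E
```

```text
pics
{'clock': 0.0, 'joint_pos': array([-1.16699796e+00,  2.41402426e-01,  3.70824075e-03,  1.33521739e+00,
        4.40100497e-06,  1.57079105e+00]), 'joint_vel': array([-2.14477749e-03, -6.25204690e-04,  1.61635467e-03, -6.93848714e-04,
       -1.23716538e-03,  8.81334292e-05]), 'tau': array([-3.65528194e-04, -3.72318256e+01,  2.52407330e+01,  1.69107638e-02,
       -2.75762142e-05, -1.07857691e-06]), 'eef_pos': array([ 0.19621058, -0.4592075 ,  0.23841213]), 'tool_rot': array([ 9.79686424e-01,  2.00532769e-01, -2.09926656e-04, -1.03658057e-03]), 'ft_force': array([-0.39368005,  0.31296975, -0.8034945 ]), 'ft_torque': array([ 0.06466752, -0.02454752,  0.03117024]), 'grip_width': 0.08580166614041757}
[[494.42697604   0.         321.12652526]
 [  0.         494.42697604 198.16883589]
 [  0.           0.           1.        ]] [[ 0.9897773   0.08323007 -0.11581731  0.80764186]
 [ 0.14222144 -0.63676856  0.75782509 -0.89212767]
 [-0.01067499 -0.76654977 -0.64209617  0.93242143]
 [ 0.          0.          0.          1.        ]]
[[518.59929013   0.         319.02058933]
 [  0.         518.59929013 195.88472137]
 [  0.           0.           1.        ]] [[ 0.01912205 -0.97583987  0.21764856  0.36299384]
 [-0.99981378 -0.01809786  0.00669828  0.03734042]
 [-0.00259747 -0.21773611 -0.97600422  1.52476667]
 [ 0.          0.          0.          1.        ]]
```

View pics/scene0.png

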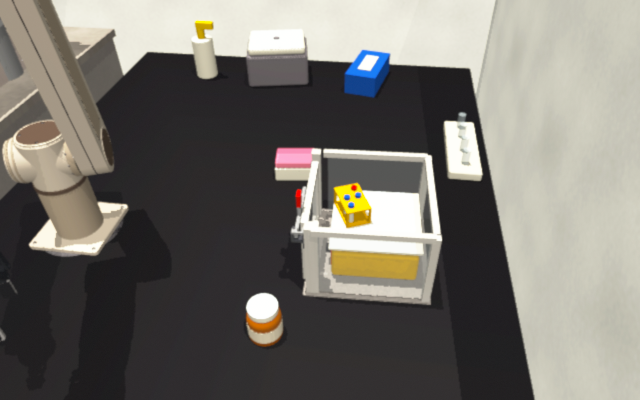

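View pics/top0.png

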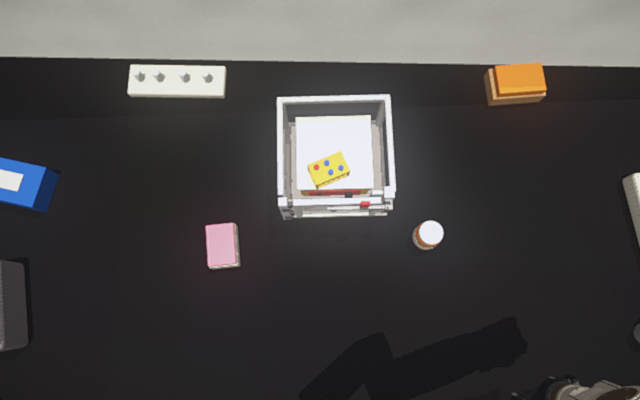

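The scene view shows the guard at about (310–435, 150–300) with the red tab at (299,198), the jar at (265,320) and the tip box at (295,163). The top view shows the tab at (365,204), the front rail at row ~205–215, the jar at (428,235) and the box at (222,245).

```bash
cat > h.py <<'E'
import numpy as np,cv2
def cloud(c):
    K=c["intrinsics"];P=c["pose"];z=c["z_map"]
    v,u=np.mgrid[0:z.shape[0],0:z.shape[1]]
    p=np.stack([(u-K[0,2])/K[0,0]*z,(v-K[1,2])/K[1,1]*z,z],-1)
    w=p@P[:3,:3].T+P[:3,3]; w[z<=0]=np.nan
    return w
def red(c):
    h=cv2.cvtColor(c["color"],cv2.COLOR_RGB2HSV)
    return ((h[...,0]<6)|(h[...,0]>175))&(h[...,1]>180)&(h[...,2]>100)
E
python3 - <<'E'
from h import *
for n in("top","scene"):
    c=dict(np.load(n+"0.npz")); w=cloud(c); r=red(c)
    m=r&(w[...,2]>.205)&(w[...,2]<.26)
    if n=="scene": m&=(np.mgrid[0:400,0:640][1]<315)
    p=w[m]; print(n,len(p),p.mean(0),p.min(0),p.max(0)); print(np.round(p,4)[:60:2])
    # rails
    m=(w[...,2]>.203)&(w[...,2]<.222)&(w[...,0]>.35)&(w[...,0]<.95)&(abs(w[...,1])<.3)
    p=w[m][:,:2]; print(len(p)); print(cv2.minAreaRect(p.astype(np.float32)), np.percentile(w[m][:,2],[5,50,95]))
    im=c["color"][:,:,::-1]
    cr=im[170:230,260:410] if n=="top" else im[140:310,230:450]
    cv2.imwrite(f"pics/{n}_z.png",cv2.resize(cr,None,fx=5 if n=="top" else 3.5,fy=5 if n=="top" else 3.5,interpolation=cv2.INTER_CUBIC))
E
```

```text
<stdin>:6: RuntimeWarning: Mean of empty slice.
  ret = um.true_divide(
Traceback (most recent call last):
ValueError: zero-size array to reduction operation minimum which has no identity
```

Run:
```python
from h import *
np.set_printoptions(suppress=True)
for n in("top","scene"):
    c=dict(np.load(n+"0.npz")); w=cloud(c); r=red(c)
    im=c["color"][:,:,::-1]
    cr=im[170:230,260:410] if n=="top" else im[140:310,230:450]
    cv2.imwrite(f"pics/{n}_z.png",cv2.resize(cr,None,fx=5 if n=="top" else 3.5,fy=5 if n=="top" else 3.5,interpolation=cv2.INTER_CUBIC))
    ys,xs=np.nonzero(r)
    for y,x in list(zip(ys,xs)): 
        if (n=="top" and 355<x<375 and 195<y<212) or (n=="scene" and 290<x<310): print(y,x,np.round(w[y,x],4))
    m=(w[...,2]>.203)&(w[...,2]<.222)&(w[...,0]>.35)&(w[...,0]<.95)&(abs(w[...,1])<.3)
    p=w[m][:,:2]; print(len(p)); print(cv2.minAreaRect(p.astype(np.float32)), np.percentile(w[m][:,2],[5,50,95]))
```

```text
2135
((0.7827346324920654, 0.00482003390789032), (0.31474992632865906, 0.30604758858680725), 2.3854124546051025) [0.20438745 0.21309844 0.21802147]
189 297 [0.5619 0.2391 0.0019]
189 298 [0.5646 0.2408 0.0009]
189 299 [0.5678 0.2403 0.0016]
189 300 [ 0.5699  0.2447 -0.0017]
190 296 [ 0.5592  0.2369 -0.0005]
190 297 [0.5635 0.231  0.0047]
190 298 [ 0.6294 -0.0618  0.2468]
190 299 [ 0.6322 -0.0645  0.2493]
190 300 [ 0.6338 -0.0614  0.247 ]
191 296 [0.5604 0.2306 0.0009]
191 297 [ 0.6272 -0.0626  0.2444]
191 298 [ 0.6306 -0.0678  0.2489]
191 299 [ 0.6319 -0.0632  0.2454]
191 300 [ 0.6349 -0.0672  0.2489]
192 296 [ 0.5606  0.2289 -0.0016]
192 297 [ 0.6279 -0.0665  0.2447]
192 298 [ 0.6302 -0.0665  0.245 ]
192 299 [ 0.6334 -0.0709  0.2489]
192 300 [ 0.6352 -0.0691  0.2476]
193 296 [ 0.5614  0.2244 -0.0017]
193 297 [ 0.6296 -0.0746  0.2487]
193 298 [ 0.6312 -0.0716  0.2464]
193 299 [ 0.6339 -0.0741  0.2487]
193 300 [ 0.6353 -0.0699  0.2455]
194 296 [ 0.5621  0.2205 -0.0023]
194 297 [ 0.6305 -0.0795  0.2499]
194 298 [ 0.6319 -0.0757  0.247 ]
194 299 [ 0.6342 -0.0761  0.2476]
194 300 [ 0.636
[... 1428 characters left out ...]
0.0832  0.231 ]
203 296 [0.5704 0.1762 0.0009]
203 297 [ 0.631  -0.0866  0.2303]
203 298 [ 0.6323 -0.0823  0.2268]
203 299 [ 0.6343 -0.081   0.2259]
204 296 [0.571  0.1727 0.0002]
204 297 [ 0.6307 -0.0859  0.2268]
204 298 [ 0.6326 -0.0841  0.2254]
204 299 [ 0.6341 -0.0808  0.2229]
205 296 [ 0.5717  0.169  -0.0004]
205 297 [ 0.6305 -0.0855  0.2236]
205 298 [ 0.6323 -0.0834  0.2219]
205 299 [ 0.6347 -0.0841  0.2228]
206 296 [ 0.5723  0.1653 -0.0011]
206 297 [ 0.6307 -0.0869  0.2219]
206 298 [ 0.6323 -0.084   0.2195]
206 299 [ 0.6345 -0.0838  0.2197]
2507
((0.7806437015533447, 0.0050177425146102905), (0.3107217848300934, 0.3135627806186676), 2.536719799041748) [0.20429405 0.2122283  0.21520371]
```

```bash
sleep 1
```

```text
(no output)
```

View pics/top_z.png

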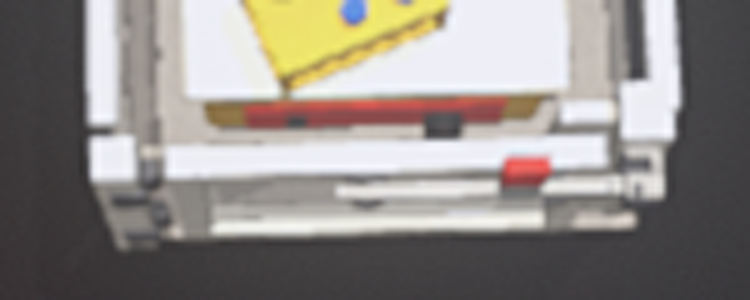

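View pics/scene_z.png

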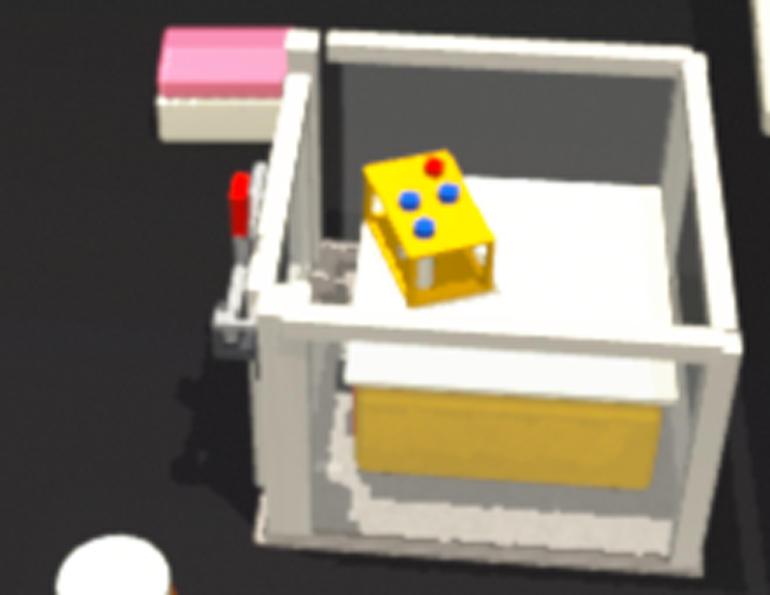

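Run:
```python
from h import *
np.set_printoptions(suppress=True,precision=4)
for n in("top","scene"):
    c=dict(np.load(n+"0.npz")); w=cloud(c)
    m=(w[...,2]>.207)&(w[...,2]<.22)&(w[...,0]>.6)&(w[...,0]<.98)&(abs(w[...,1])<.2)
    p=w[m]
    best=[]
    for a in np.radians(np.arange(-6,6,.1)):
        q=p[:,:2]@np.array([[np.cos(a),-np.sin(a)],[np.sin(a),np.cos(a)]])
        h=[np.histogram(q[:,i]+o,bins=np.arange(-.3,1.2,.003))[0].astype(float) for i in(0,1) for o in (0,.001,.002)]
        best.append((sum((x**2).sum() for x in h),np.degrees(a)))
    best.sort(); print(n,best[-4:])
    a=np.radians(best[-1][1])
    R=np.array([[np.cos(a),-np.sin(a)],[np.sin(a),np.cos(a)]])
    q=p[:,:2]@R
    for i in(0,1):
        h,e=np.histogram(q[:,i],bins=np.arange(-.3,1.0,.004)); k=np.nonzero(h)[0]; print([(round(e[j],3),int(h[j])) for j in k])
    # gate top 
    m=(w[...,2]>.194)&(w[...,2]<.204)&(w[...,0]>.58)&(w[...,0]<.7)&(abs(w[...,1])<.16)
    q=w[m]; s=q[:,:2]@R
    h,e=np.histogram(s[:,0],bins=np.arange(.58,.7,.003));print('gate',[(round(e[j],3),int(h[j])) for j in np.nonzero(h)[0]])
    if n=="top":
        mm=(s[:,0]>.635); l=cv2.fitLine(q[mm][:,:2].astype(np.float32),cv2.DIST_HUBER,0,.002,.01); print(l.ravel(),s[mm][:,1].min(),s[mm][:,1].max())
```

```text
top [(np.float64(662422.0), np.float64(2.5999999999999694)), (np.float64(662584.0), np.float64(2.49999999999997)), (np.float64(663136.0), np.float64(2.699999999999969)), (np.float64(664966.0), np.float64(2.3999999999999706))]
[(np.float64(0.624), 4), (np.float64(0.632), 8), (np.float64(0.636), 12), (np.float64(0.64), 22), (np.float64(0.644), 13), (np.float64(0.648), 33), (np.float64(0.652), 30), (np.float64(0.656), 15), (np.float64(0.66), 18), (np.float64(0.664), 25), (np.float64(0.668), 29), (np.float64(0.672), 25), (np.float64(0.676), 28), (np.float64(0.68), 19), (np.float64(0.684), 18), (np.float64(0.688), 19), (np.float64(0.692), 16), (np.float64(0.696), 18), (np.float64(0.7), 18), (np.float64(0.704), 17), (np.float64(0.708), 15), (np.float64(0.712), 16), (np.float64(0.716), 18), (np.float64(0.72), 15), (np.float64(0.724), 17), (np.float64(0.728), 18), (np.float64(0.732), 20), (np.float64(0.736), 18), (np.float64(0.74), 17), (np.float64(0.744), 20), (np.float64(0.748), 13), (np.float64(0.752), 19), (np.float64(0.756), 13), (np.float64(0.76), 16), (np.float64(0.764), 19), (np.floa
[... 7547 characters left out ...]
116), 109), (np.float64(0.12), 55), (np.float64(0.124), 10)]
gate [(np.float64(0.619), 4), (np.float64(0.622), 11), (np.float64(0.625), 14), (np.float64(0.628), 14), (np.float64(0.631), 15), (np.float64(0.634), 21), (np.float64(0.637), 91), (np.float64(0.64), 87), (np.float64(0.643), 93), (np.float64(0.646), 82), (np.float64(0.649), 80), (np.float64(0.652), 48), (np.float64(0.655), 10), (np.float64(0.658), 4), (np.float64(0.661), 5), (np.float64(0.664), 5), (np.float64(0.667), 7), (np.float64(0.67), 7), (np.float64(0.673), 4), (np.float64(0.676), 4), (np.float64(0.679), 7), (np.float64(0.682), 5), (np.float64(0.685), 8), (np.float64(0.688), 5), (np.float64(0.691), 6), (np.float64(0.694), 2)]
```

```bash
cat >> h.py <<'E'
from scipy.spatial.transform import Rotation as R
import json
YAW=np.radians(2.6); Rg=R.from_euler('z',YAW)
HINGE=np.array([.6400,.1262,0])   # world
def toolpose(th,ph,dz=0,dn=0,along=0,tilt=True):
    """world TCP pose gripping the tab; gate angle th, latch ph. dn: shift along gate inward normal; along: toward the free edge."""
    a=80e-3*np.cos(ph)-49e-3*np.sin(ph); h=80e-3*np.sin(ph)+49e-3*np.cos(ph)
    G=Rg*R.from_euler('z',-th)           # gate frame: x inward, -y to free edge
    p=HINGE+G.apply([-.016+dn,-(.115+a+along),0]); p[2]=.183+h
    # tool: y=-gate x (half turn), z down, tilted with the bar about gate x
    T0=np.array([[0,-1,0],[-1,0,0],[0,0,-1]]).T  # cols: x=(0,-1,0), y=(-1,0,0), z=(0,0,-1)
    T=G*R.from_euler('x',-ph if tilt else 0)*R.from_matrix(T0)
    # grasp point 11mm behind TCP; GO: grasp pt height offset relative to tab middle along the tab
    p=p+T.apply([0,0,.011-GO])
    p[2]+=dz
    return p,T
GO=.006
def rows(p0,T0,p1,T1,n,path=None):
    """n equal steps in world from pose0 to pose1"""
    rv=(T1*T0.inv()).as_rotvec(); out=[]
    return rows_rv(p0,T0,p1-p0,rv,n)
def rows_rv(p0,T0,d,rv,n,dec=3):
    out=[];p=p0.copy();T=T0
    for k in range(1,n+1):
        pt=p0+d*k/n; Tt=R.from_rotvec(rv*k/n)*T0
        s=np.round(T.inv().apply(pt-p)/.05,dec); r=np.round((T.inv()*Tt).as_rotvec()/np.radians(10),dec)
        out.append(s.tolist()+r.tolist()); p,T=app(p,T,out[-1])
    return out
def app(p,T,row):
    return p+T.apply(np.array(row[:3])*.05), T*R.from_rotvec(np.array(row[3:])*np.radians(10))
def show(r):
    for i in range(0,len(r),8): print(json.dumps(r[i:i+8]))
E
python3 - <<'E'
from h import *
from workcell import *
o=get_obs(); p,T=o["eef_pos"],R.from_quat(o["tool_rot"])
p1,T1=toolpose(0,0,dz=.05); print(p1,T1.as_matrix())
ya=lambda T: np.degrees(np.arctan2(*T.as_matrix()[[1,0],1]))
print(ya(T),ya(T1))
d=(ya(T1)-ya(T))%360; print(d)
r=rows_rv(p,T,p1-p,np.array([0,0,np.radians(d)]),25,2); show(r)
c=dict(np.load("top0.npz"));w=cloud(c);print("jar",w[233,428],"box",w[245,222])
E
```

```text
[ 0.63286225 -0.06932507  0.277     ] [[ 0.04536299 -0.99897057  0.        ]
 [-0.99897057 -0.04536299 -0.        ]
 [ 0.          0.         -1.        ]]
-66.86289335965142 -177.4
249.46289335965142
[[0.44, -0.15, -0.03, -0.0, -0.0, -1.0], [0.47, -0.07, -0.03, 0.0, -0.0, -1.0], [0.46, 0.01, -0.03, 0.0, -0.01, -0.99], [0.46, 0.09, -0.03, 0.0, 0.0, -1.0], [0.44, 0.17, -0.03, -0.0, 0.0, -1.0], [0.4, 0.25, -0.04, -0.0, -0.0, -1.0], [0.35, 0.31, -0.03, -0.0, -0.0, -0.99], [0.3, 0.36, -0.03, 0.0, -0.01, -1.0]]
[[0.22, 0.41, -0.03, -0.0, 0.0, -1.0], [0.15, 0.44, -0.03, -0.0, 0.0, -1.0], [0.07, 0.47, -0.03, -0.0, -0.0, -1.0], [-0.0, 0.47, -0.04, -0.0, -0.0, -0.99], [-0.09, 0.45, -0.03, -0.0, -0.01, -1.0], [-0.17, 0.44, -0.03, -0.0, 0.0, -1.0], [-0.24, 0.4, -0.03, -0.0, 0.0, -1.0], [-0.31, 0.35, -0.03, -0.0, -0.0, -1.0]]
[[-0.37, 0.3, -0.03, -0.0, -0.0, -0.99], [-0.41, 0.23, -0.04, -0.0, -0.01, -1.0], [-0.44, 0.15, -0.03, -0.0, 0.0, -1.0], [-0.46, 0.07, -0.03, -0.0, -0.0, -1.0], [-0.47, -0.01, -0.03, -0.0, -0.0, -0.99], [-0.46, -0.08, -0.03, -0.0, -0.0, -1.0], [-0.44, -0.17, -0.03, -0.0, -0.01, -1.0], [-0.4, -0.24, -0.03, -0.0, 0.0, -1.0]]
[[-0.35, -0.31, -0.03, -0.0, -0.0, -1.0]]
jar [ 0.58165862 -0.25747147  0.09587999] box [0.540855   0.31810034 0.068359  ]
```

Request:
{"fn": "send_rows", "kwargs": {
  "increments": [
    [[0.44,-0.15,-0.03,0,0,-1.0],[0.47,-0.07,-0.03,0,0,-1.0],[0.46,0.01,-0.03,0,0,-1.0],[0.46,0.09,-0.03,0,0,-1.0],[0.44,0.17,-0.03,0,0,-1.0],[0.4,0.25,-0.04,0,0,-1.0],[0.35,0.31,-0.03,0,0,-1.0],[0.3,0.36,-0.03,0,0,-1.0]]
  ]
}}

```text
clock: 1.1
eef_pos: [0.3363, -0.3339, 0.2514]
tool_rot: [0.619, 0.785, 0.0, -0.001]
ft_force: [-0.2, 0.6, -0.0]
grip_width: 0.0853
```

Request:
{"fn": "send_rows", "kwargs": {
  "increments": [
    [[0.22,0.41,-0.03,0,0,-1.0],[0.15,0.44,-0.03,0,0,-1.0],[0.07,0.47,-0.03,0,0,-1.0],[0,0.47,-0.04,0,0,-1.0],[-0.09,0.45,-0.03,0,0,-1.0],[-0.17,0.44,-0.03,0,0,-1.0],[-0.24,0.4,-0.03,0,0,-1.0],[-0.31,0.35,-0.03,0,0,-1.0]]
  ]
}}

```text
clock: 2.1
eef_pos: [0.4752, -0.2089, 0.2638]
tool_rot: [-0.03, 1.0, 0.0, -0.001]
ft_force: [0.7, -0.5, 0.2]
grip_width: 0.0854
```

Run:
```python
from h import *
from workcell import *
o=get_obs(); print(o["joint_pos"],o["eef_pos"]);p,T=o["eef_pos"],R.from_quat(o["tool_rot"])
p1,T1=toolpose(0,0,dz=.05)
rv=(T1*T.inv()).as_rotvec();print(np.degrees(rv))
show(rows_rv(p,T,p1-p,rv,10,2))
```

```text
[-4.14128202e-01  2.71034060e-01  1.08831397e-01  1.40986427e+00
 -3.40842026e-05 -4.74635512e-01] [ 0.47523356 -0.208899    0.26377908]
[ 3.07294442e-02 -7.46462002e-02  8.91331722e+01]
[[-0.33, 0.26, -0.03, 0.0, -0.0, -0.89], [-0.37, 0.2, -0.02, 0.0, -0.0, -0.89], [-0.39, 0.15, -0.03, 0.0, -0.0, -0.89], [-0.42, 0.08, -0.03, 0.0, -0.0, -0.9], [-0.42, 0.02, -0.02, 0.0, -0.0, -0.89], [-0.42, -0.05, -0.03, 0.0, 0.0, -0.89], [-0.4, -0.11, -0.03, 0.01, 0.0, -0.89], [-0.39, -0.17, -0.02, -0.0, -0.0, -0.89]]
[[-0.35, -0.23, -0.03, -0.0, -0.0, -0.89], [-0.31, -0.29, -0.03, -0.0, -0.0, -0.89]]
```

Request:
{"fn": "send_rows", "kwargs": {
  "increments": [
    [[-0.33,0.26,-0.03,0,0,-0.89],[-0.37,0.2,-0.02,0,0,-0.89],[-0.39,0.15,-0.03,0,0,-0.89],[-0.42,0.08,-0.03,0,0,-0.9],[-0.42,0.02,-0.02,0,0,-0.89],[-0.42,-0.05,-0.03,0,0,-0.89],[-0.4,-0.11,-0.03,0,0,-0.89],[-0.39,-0.17,-0.02,0,0,-0.89]]
  ]
}}

```text
clock: 3.1
eef_pos: [0.6019, -0.098, 0.2741]
tool_rot: [-0.607, 0.795, 0.001, -0.0]
ft_force: [0.4, 0.2, 0.8]
grip_width: 0.0855
```

Request:
{"fn": "send_rows", "kwargs": {
  "increments": [
    [[-0.35,-0.23,-0.03,0,0,-0.89],[-0.31,-0.29,-0.03,0,0,-0.89],[0,0,0,0,0,0],[0,0,0,0,0,0]]
  ]
}}

```text
clock: 3.6
eef_pos: [0.633, -0.0713, 0.2772]
tool_rot: [0.72, -0.694, -0.0, 0.001]
ft_force: [-0.4, -0.7, -0.2]
grip_width: 0.0855
```

Run:
```python
from h import *
from workcell import *
import cv2
o=get_obs(); print(o["joint_pos"],o["eef_pos"],o["ft_force"]);p,T=o["eef_pos"],R.from_quat(o["tool_rot"])
p1,T1=toolpose(0,0); print(p1)
rv=(T1*T.inv()).as_rotvec();print(np.degrees(rv)); print((p1-p), T.inv().apply(p1-p)/.05)
for n in("scene","top"):
    c=camera(n); np.savez(n+"1.npz",**c); im=c["color"][:,:,::-1]
    cr=im[120:270,220:420] if n=="scene" else im[150:250,250:410]
    cv2.imwrite(f"pics/{n}1.png",cv2.resize(cr,None,fx=4,fy=4,interpolation=cv2.INTER_CUBIC))
```

```text
[-1.11982433e-01  5.22517227e-01  5.17242888e-01  1.56703328e+00
 -3.36918575e-04 -1.71979571e+00] [ 0.63302346 -0.0712855   0.27721284] [-0.42247621 -0.65867965 -0.21632311]
[ 0.63286225 -0.06932507  0.227     ]
[ 0.00987542 -0.08816536  0.47907049]
[-0.0001612   0.00196043 -0.05021284] [-3.94103569e-02  2.19635204e-04  1.00425401e+00]
```

View pics/scene1.png

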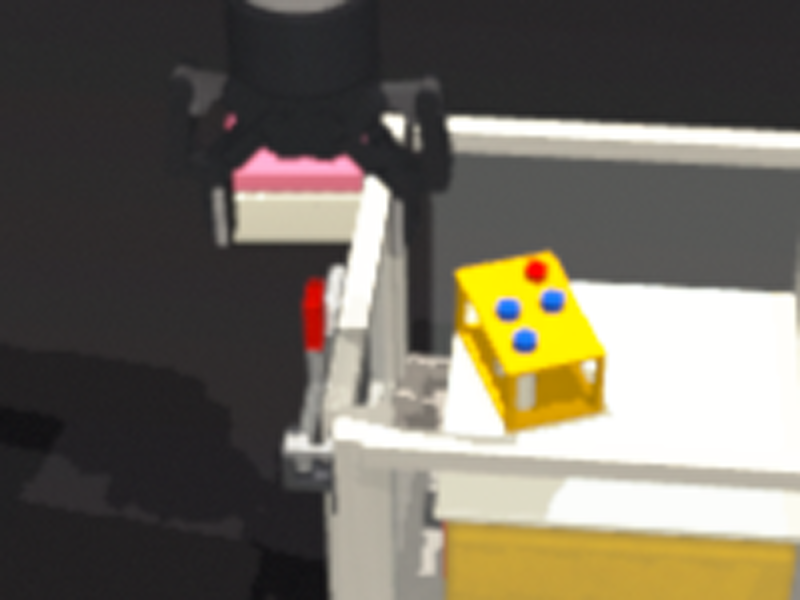

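View pics/top1.png

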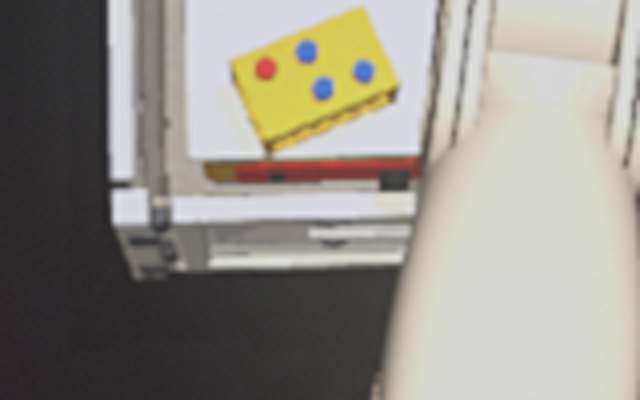

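Scene picture 1: the open fingers straddle the tab (tab at about (315,315) in the crop, fingers at (220,210) and (435,150)), nothing underneath in their way. Descending.

Request:
{"fn": "send_rows", "kwargs": {
  "increments": [
    [[0,-0.01,0.2,0,0,-0.05],[0,0,0.2,0,0,0],[0,0,0.2,0,0,0],[0,0,0.2,0,0,0],[0,0,0.1,0,0,0],[0,0,0.1,0,0,0],[0,0,0,0,0,0]]
  ]
}}

```text
clock: 4.58
eef_pos: [0.634, -0.0709, 0.2275]
tool_rot: [0.724, -0.69, -0.0, 0.0]
ft_force: [0.1, -0.4, 0.4]
grip_width: 0.0856
```

Run:
```python
from h import *
from workcell import *
import cv2
o=get_obs(); print(o["eef_pos"],o["ft_force"],o["ft_torque"],R.from_quat(o["tool_rot"]).as_matrix())
c=camera("scene"); np.savez("scene2.npz",**c); im=c["color"][:,:,::-1]
cv2.imwrite("pics/scene2.png",cv2.resize(im[150:260,240:370],None,fx=5,fy=5,interpolation=cv2.INTER_CUBIC))
```

```text
[ 0.6340015  -0.07092574  0.227451  ] [ 0.14184661 -0.42571023  0.36572532] [ 0.01430324  0.05481749 -0.05829207] [[ 4.77610042e-02 -9.98858653e-01 -5.27487526e-04]
 [-9.98858789e-01 -4.77610368e-02  4.93726006e-05]
 [-7.45096004e-05  5.24527466e-04 -9.99999860e-01]]
```

View pics/scene2.png

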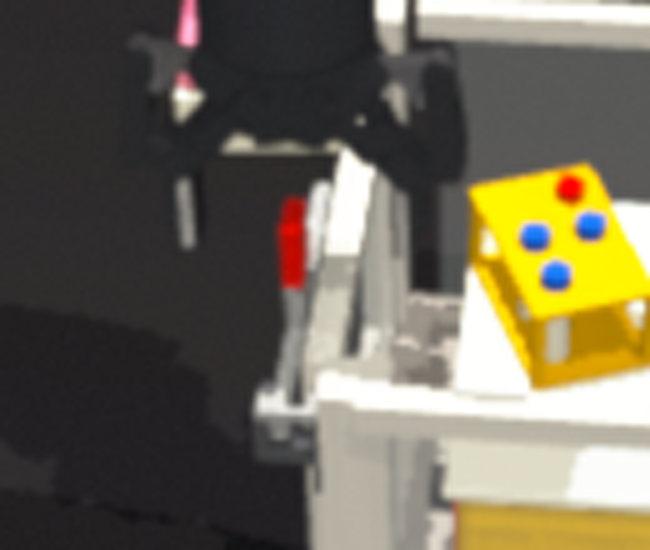

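Run:
```python
from h import *
np.set_printoptions(suppress=True,precision=4)
c=dict(np.load("scene2.npz")); K=c["intrinsics"];P=np.linalg.inv(c["pose"])
def pr(x):
    q=P[:3,:3]@np.array(x)+P[:3,3]; q=K@q; return (q[:2]/q[2]-[240,150])*5
# fingertip expectations: left finger pad at x .634-.043
for z in(.219,.227,.24): print(z,pr([.591,-.082,z]),pr([.591,-.06,z]))
print('tab',pr([.6279,-.083,.249]),pr([.6279,-.083,.215]),pr([.6279,-.059,.249]))
w=cloud(c)
for v in range(185,200): print(v,[w[v,u].round(3).tolist() for u in(276,277,278)])
r=red(c)
m=r&(abs(w[...,0]-.633)<.02)&(w[...,2]>.21); p=w[m]; print(p.min(0),p.max(0),len(p))
s=p[(p[:,2]<.243)]; print(s.mean(0), np.percentile(s[:,0],[2,98]))
```

```text
0.219 [199.2429 270.0879] [209.2771 238.5562]
0.227 [198.0787 256.3422] [208.1769 224.8712]
0.24 [196.1633 233.7276] [206.3671 202.3604]
tab [277.6643 226.3028] [281.0362 285.4523] [287.532  191.9163]
185 [[0.588, -0.087, 0.277], [0.589, -0.086, 0.276], [0.591, -0.082, 0.273]]
186 [[0.587, -0.085, 0.272], [0.589, -0.084, 0.271], [0.59, -0.081, 0.27]]
187 [[0.587, -0.087, 0.271], [0.589, -0.085, 0.27], [0.591, -0.086, 0.27]]
188 [[0.586, -0.084, 0.265], [0.589, -0.085, 0.267], [0.591, -0.087, 0.269]]
189 [[0.586, -0.084, 0.263], [0.588, -0.085, 0.264], [0.59, -0.084, 0.263]]
190 [[0.586, -0.084, 0.26], [0.589, -0.088, 0.264], [0.59, -0.083, 0.26]]
191 [[0.586, -0.086, 0.259], [0.588, -0.085, 0.258], [0.59, -0.084, 0.258]]
192 [[0.585, -0.085, 0.255], [0.588, -0.086, 0.256], [0.59, -0.087, 0.257]]
193 [[0.585, -0.084, 0.252], [0.587, -0.082, 0.25], [0.59, -0.086, 0.254]]
194 [[0.584, -0.08, 0.245], [0.587, -0.084, 0.249], [0.591, -0.089, 0.253]]
195 [[0.584, -0.082, 0.244], [0.587, -0.083, 0.246], [0.59, -0.087, 0.249]]
196 [[0.583, -0.079, 0.238], [0.587, -0.087, 0.246], [0.589, -0.086, 0.245]]
197 [[0.507, 0.196, 0.001], [0.587, -0.085, 0.241], [0.589, -0.084, 0.241]]
198 [[0.509, 0.188, 0.003], [0.586, -0.084, 0.238], [0.589, -0.086, 0.24]]
199 [[0.508, 0.189, -0.001], [0.586, -0.084, 0.235], [0.588, -0.084, 0.235]]
[ 0.6276 -0.0871  0.2197] [ 0.6377 -0.0617  0.2499] 71
[ 0.6329 -0.083   0.2305] [0.6278 0.6371]
```

Request:
{"fn": "send_rows", "kwargs": {
  "increments": [
    [[-0.03,0.026,0,0,0,0.01],[0,0,0,0,0,0],[0,0,0,0,0,0],[0,0,0,0,0,0]]
  ],
  "grip": 0.83
}}

```text
clock: 5.12
eef_pos: [0.6328, -0.0695, 0.2279]
tool_rot: [0.723, -0.691, 0.0, -0.0]
ft_force: [-1.0, 0.3, -0.0]
grip_width: 0.015
```

Run:
```python
from h import *
from workcell import *
import cv2
o=get_obs(); print(o["eef_pos"],o["ft_force"],o["grip_width"],R.from_quat(o["tool_rot"]).as_matrix())
c=camera("scene"); np.savez("scene3.npz",**c); im=c["color"][:,:,::-1]
cv2.imwrite("pics/scene3.png",cv2.resize(im[150:260,240:370],None,fx=5,fy=5,interpolation=cv2.INTER_CUBIC))
```

```text
[ 0.63277863 -0.06954905  0.22788395] [-0.99845957  0.30340257 -0.01882479] 0.015035455645852023 [[ 4.59423638e-02 -9.98944083e-01  1.32737763e-04]
 [-9.98944092e-01 -4.59423658e-02 -1.22165541e-05]
 [ 1.83019413e-05 -1.32036347e-04 -9.99999991e-01]]
```

View pics/scene3.png

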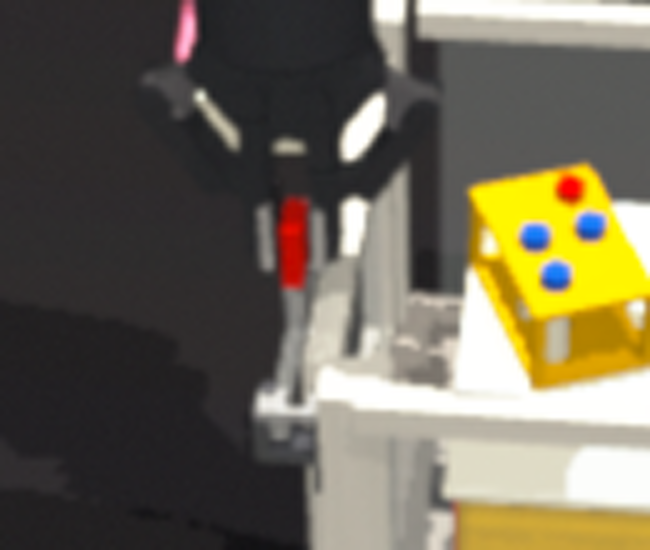

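The tab (280–307 px wide at row 240) sits centred between the pads (inner edges ~275 and ~312). Closing.

Request:
{"fn": "send_rows", "kwargs": {
  "increments": [
    [[0,0,0,0,0,0],[0,0,0,0,0,0],[0,0,0,0,0,0],[0,0,0,0,0,0]]
  ],
  "grip": 1.0
}}

```text
clock: 5.68
eef_pos: [0.6323, -0.0696, 0.2279]
tool_rot: [0.723, -0.691, -0.0, 0.0]
ft_force: [-4.4, 0.4, 2.8]
grip_width: 0.0091
```

Run:
```python
from h import *
from workcell import *
for i in range(3):
    o=get_obs(); print(o["clock"],o["eef_pos"],o["ft_force"],o["ft_torque"],o["grip_width"])
```

```text
5.675 [ 0.6322874  -0.06957007  0.22789405] [-4.4300158   0.41586429  2.80322277] [-0.00508813  0.79124207 -0.06449361] 0.009098918248536035
5.675 [ 0.6322874  -0.06957007  0.22789405] [-4.4300158   0.41586429  2.80322277] [-0.00508813  0.79124207 -0.06449361] 0.009098918248536035
5.675 [ 0.6322874  -0.06957007  0.22789405] [-4.4300158   0.41586429  2.80322277] [-0.00508813  0.79124207 -0.06449361] 0.009098918248536035
```

Request:
{"fn": "send_rows", "kwargs": {
  "increments": [
    [[-0.004,0,-0.01,0,0.03,0],[0,0,0,0,0,0],[0,0,0,0,0,0]]
  ]
}}

```text
clock: 6.05
eef_pos: [0.6323, -0.0695, 0.2281]
tool_rot: [0.723, -0.691, 0.002, 0.002]
ft_force: [-5.4, -0.6, 1.7]
grip_width: 0.0091
```

Request:
{"fn": "send_rows", "kwargs": {
  "increments": [
    [[-0.004,0,-0.01,0,0.03,0],[0,0,0,0,0,0],[0,0,0,0,0,0]]
  ]
}}

```text
clock: 6.42
eef_pos: [0.6323, -0.0692, 0.2286]
tool_rot: [0.723, -0.691, 0.003, 0.004]
ft_force: [-4.9, -1.0, 2.5]
grip_width: 0.009
```

Request:
{"fn": "send_rows", "kwargs": {
  "increments": [
    [[-0.004,0,-0.008,0,0.03,0],[0,0,0,0,0,0],[0,0,0,0,0,0]]
  ]
}}

```text
clock: 6.8
eef_pos: [0.6323, -0.069, 0.229]
tool_rot: [0.723, -0.691, 0.005, 0.006]
ft_force: [-4.5, -1.9, 1.5]
grip_width: 0.0091
```

Run:
```python
from workcell import *
o=get_obs(); print(o["clock"],o["eef_pos"],o["ft_force"],o["ft_torque"],o["grip_width"])
```

```text
6.8 [ 0.63232962 -0.06898901  0.22897416] [-4.50302302 -1.90162255  1.4733174 ] [-0.07812214  0.96344252 -0.0292546 ] 0.009133272867996175
```

Request:
{"fn": "send_rows", "kwargs": {
  "increments": [
    [[-0.004,0,-0.01,0,0.03,0],[0,0,0,0,0,0],[0,0,0,0,0,0]]
  ]
}}

```text
clock: 7.18
eef_pos: [0.6323, -0.0688, 0.2293]
tool_rot: [0.723, -0.691, 0.007, 0.008]
ft_force: [-4.8, -2.5, 0.7]
grip_width: 0.0089
```

Request:
{"fn": "send_rows", "kwargs": {
  "increments": [
    [[0,0,-0.01,0,0,0],[0,0,0,0,0,0],[0,0,0,0,0,0]]
  ]
}}

```text
clock: 7.55
eef_pos: [0.6323, -0.0687, 0.2294]
tool_rot: [0.723, -0.691, 0.007, 0.008]
ft_force: [-4.2, -1.4, -2.8]
grip_width: 0.0088
```

Request:
{"fn": "send_rows", "kwargs": {
  "increments": [
    [[0,-0.01,0,0,0,-0.012],[0,0,0,0,0,0],[0,0,0,0,0,0]]
  ]
}}

```text
clock: 7.92
eef_pos: [0.6324, -0.0688, 0.2294]
tool_rot: [0.724, -0.69, 0.007, 0.008]
ft_force: [-5.6, -1.8, -3.5]
grip_width: 0.0091
```

Request:
{"fn": "send_rows", "kwargs": {
  "increments": [
    [[0,-0.01,0,0,0,-0.012],[0,0,0,0,0,0],[0,0,0,0,0,0]]
  ]
}}

```text
clock: 8.3
eef_pos: [0.6327, -0.0688, 0.2294]
tool_rot: [0.724, -0.689, 0.007, 0.008]
ft_force: [-5.9, -2.1, -1.5]
grip_width: 0.0093
```

Request:
{"fn": "send_rows", "kwargs": {
  "increments": [
    [[0,-0.01,0,0,0,-0.012],[0,0,0,0,0,0],[0,0,0,0,0,0]]
  ]
}}

```text
clock: 8.68
eef_pos: [0.633, -0.0688, 0.2294]
tool_rot: [0.725, -0.689, 0.006, 0.008]
ft_force: [-7.0, -2.5, -3.0]
grip_width: 0.009
```

Request:
{"fn": "send_rows", "kwargs": {
  "increments": [
    [[0,-0.01,0,0,0,-0.012],[0,0,0,0,0,0],[0,0,0,0,0,0]]
  ]
}}

```text
clock: 9.05
eef_pos: [0.6334, -0.0688, 0.2294]
tool_rot: [0.726, -0.688, 0.006, 0.008]
ft_force: [-7.9, -2.3, -2.2]
grip_width: 0.0088
```

Request:
{"fn": "send_rows", "kwargs": {
  "increments": [
    [[0,-0.01,0,0,0,-0.012],[0,0,0,0,0,0],[0,0,0,0,0,0]]
  ]
}}

```text
clock: 9.43
eef_pos: [0.6338, -0.0688, 0.2294]
tool_rot: [0.727, -0.687, 0.006, 0.009]
ft_force: [-8.2, -1.9, -2.2]
grip_width: 0.0092
```

Request:
{"fn": "send_rows", "kwargs": {
  "increments": [
    [[0,-0.01,0,0,0,-0.012],[0,0,0,0,0,0],[0,0,0,0,0,0]]
  ]
}}

```text
clock: 9.8
eef_pos: [0.6342, -0.0688, 0.2294]
tool_rot: [0.727, -0.686, 0.006, 0.009]
ft_force: [-8.6, -3.3, -1.4]
grip_width: 0.0084
```

Request:
{"fn": "send_rows", "kwargs": {
  "increments": [
    [[0,-0.01,0,0,0,-0.012],[0,0,0,0,0,0],[0,0,0,0,0,0]]
  ]
}}

```text
clock: 10.18
eef_pos: [0.6345, -0.0688, 0.2294]
tool_rot: [0.728, -0.686, 0.006, 0.009]
ft_force: [-9.4, -1.2, -1.6]
grip_width: 0.009
```

Request:
{"fn": "send_rows", "kwargs": {
  "increments": [
    [[0,-0.01,0,0,0,-0.012],[0,0,0,0,0,0],[0,0,0,0,0,0]]
  ]
}}

```text
clock: 10.55
eef_pos: [0.6349, -0.0688, 0.2294]
tool_rot: [0.729, -0.685, 0.006, 0.009]
ft_force: [-8.1, -2.6, -1.8]
grip_width: 0.009
```

Request:
{"fn": "send_rows", "kwargs": {
  "increments": [
    [[0,-0.01,0,0,0,-0.012],[0,0,0,0,0,0],[0,0,0,0,0,0]]
  ]
}}

```text
clock: 10.92
eef_pos: [0.6353, -0.0689, 0.2294]
tool_rot: [0.729, -0.684, 0.006, 0.009]
ft_force: [-8.4, -2.6, -1.7]
grip_width: 0.0087
```

Run:
```python
from workcell import *
o=get_obs(); print(o["clock"],o["eef_pos"],o["ft_force"],o["ft_torque"],o["grip_width"])
```

```text
10.925 [ 0.6353101  -0.06886295  0.22943568] [-8.35788361 -2.58430925 -1.65620024] [-0.26779179  1.55979468 -0.18243031] 0.00867245852655405
```

Request:
{"fn": "send_rows", "kwargs": {
  "increments": [
    [[0,-0.01,-0.006,0,0,-0.012],[0,0,0,0,0,0],[0,0,0,0,0,0]]
  ]
}}

```text
clock: 11.3
eef_pos: [0.6355, -0.0688, 0.2294]
tool_rot: [0.73, -0.683, 0.006, 0.009]
ft_force: [-10.0, -1.6, -2.4]
grip_width: 0.0089
```

Request:
{"fn": "send_rows", "kwargs": {
  "increments": [
    [[0,-0.01,0,0,0,-0.012],[0,0,0,0,0,0],[0,0,0,0,0,0]]
  ]
}}

```text
clock: 11.68
eef_pos: [0.6359, -0.0689, 0.2295]
tool_rot: [0.731, -0.683, 0.006, 0.009]
ft_force: [-9.8, -2.1, -2.7]
grip_width: 0.0091
```

Request:
{"fn": "send_rows", "kwargs": {
  "increments": [
    [[0,-0.01,0,0,0,-0.012],[0,0,0,0,0,0],[0,0,0,0,0,0]]
  ]
}}

```text
clock: 12.05
eef_pos: [0.6363, -0.0689, 0.2295]
tool_rot: [0.731, -0.682, 0.006, 0.01]
ft_force: [-8.6, -3.0, -1.8]
grip_width: 0.0086
```

Request:
{"fn": "send_rows", "kwargs": {
  "increments": [
    [[0,-0.01,0,0,0,-0.012],[0,0,0,0,0,0],[0,0,0,0,0,0]]
  ]
}}

```text
clock: 12.42
eef_pos: [0.6367, -0.0688, 0.2295]
tool_rot: [0.732, -0.681, 0.005, 0.01]
ft_force: [-11.9, -3.2, -2.0]
grip_width: 0.0089
```

Request:
{"fn": "send_rows", "kwargs": {
  "increments": [
    [[0,-0.01,0,0,0,-0.012],[0,0,0,0,0,0],[0,0,0,0,0,0]]
  ]
}}

```text
clock: 12.8
eef_pos: [0.6371, -0.0688, 0.2295]
tool_rot: [0.733, -0.68, 0.005, 0.01]
ft_force: [-11.3, -3.1, -1.5]
grip_width: 0.0093
```

Run:
```python
from workcell import *
o=get_obs(); print(o["clock"],o["eef_pos"],o["ft_force"],o["ft_torque"],o["grip_width"],o["tau"])
```

```text
12.8 [ 0.63711482 -0.06881854  0.22947775] [-11.31047334  -3.06229283  -1.52842834] [-0.31453926  1.82482233 -0.22328327] 0.009310668540962186 [  2.57710777 -52.18404293  30.53100228  -3.70105438   0.77744219
  -0.16989151]
```

Request:
{"fn": "send_rows", "kwargs": {
  "increments": [
    [[0,-0.01,-0.006,0,0,-0.012],[0,0,0,0,0,0],[0,0,0,0,0,0]]
  ]
}}

```text
clock: 13.18
eef_pos: [0.6373, -0.0688, 0.2295]
tool_rot: [0.733, -0.68, 0.005, 0.01]
ft_force: [-11.8, -2.4, -2.7]
grip_width: 0.009
```

Request:
{"fn": "send_rows", "kwargs": {
  "increments": [
    [[0,-0.01,0,0,0,-0.012],[0,0,0,0,0,0],[0,0,0,0,0,0]]
  ]
}}

```text
clock: 13.55
eef_pos: [0.638, -0.0687, 0.2297]
tool_rot: [0.734, -0.679, 0.005, 0.01]
ft_force: [-11.0, -2.3, -2.0]
grip_width: 0.0091
```

Request:
{"fn": "send_rows", "kwargs": {
  "increments": [
    [[0,-0.006,0,0,0,-0.006],[0,0,0,0,0,0],[0,0,0,0,0,0]]
  ]
}}

```text
clock: 13.92
eef_pos: [0.6382, -0.0687, 0.2297]
tool_rot: [0.735, -0.678, 0.005, 0.01]
ft_force: [-11.4, -2.6, -2.9]
grip_width: 0.0086
```

Run:
```python
from workcell import *
o=get_obs(); print(o["clock"],o["eef_pos"],o["ft_force"],o["ft_torque"],o["grip_width"],o["tool_rot"])
```

```text
13.925 [ 0.63823603 -0.06869181  0.22974051] [-11.44113843  -2.62301689  -2.91209078] [-0.50166499  1.82829642 -0.21520839] 0.008555112632596031 [ 0.73466986 -0.67833128  0.00529795  0.00993989]
```

Request:
{"fn": "send_rows", "kwargs": {
  "increments": [
    [[-0.003,0,-0.008,0,0.03,0],[0,0,0,0,0,0],[0,0,0,0,0,0]]
  ]
}}

```text
clock: 14.3
eef_pos: [0.6382, -0.0685, 0.2301]
tool_rot: [0.735, -0.678, 0.007, 0.012]
ft_force: [-11.1, -2.2, -1.6]
grip_width: 0.0088
```

Request:
{"fn": "send_rows", "kwargs": {
  "increments": [
    [[-0.003,-0.01,-0.006,0,0.03,-0.01],[0,0,0,0,0,0]]
  ]
}}

```text
clock: 14.55
eef_pos: [0.6386, -0.0682, 0.2305]
tool_rot: [0.735, -0.678, 0.009, 0.014]
ft_force: [-11.3, -1.7, -1.6]
grip_width: 0.0089
```

Request:
{"fn": "send_rows", "kwargs": {
  "increments": [
    [[-0.005,0,-0.01,0,0.04,0],[-0.005,0,-0.01,0,0.04,0],[0,0,0,0,0,0]]
  ]
}}

```text
clock: 14.92
eef_pos: [0.6385, -0.0676, 0.2316]
tool_rot: [0.735, -0.677, 0.014, 0.018]
ft_force: [-11.7, -2.2, -1.8]
grip_width: 0.0088
```

```bash
cat >> h.py <<'E'
def lift_rows(T,ph0,ph1,n,h0=.045,dec=3):
    """rows in tool frame for arc about pivot; tool tilt follows"""
    out=[]; f=lambda ph: np.array([80e-3*np.cos(ph)-h0*np.sin(ph),80e-3*np.sin(ph)+h0*np.cos(ph)])
    ps=np.linspace(ph0,ph1,n+1)
    for a,b in zip(ps[:-1],ps[1:]):
        d=f(b)-f(a)  # along free edge, up
        # tool at tilt a: x tool = free-edge dir tilted, z tool = down tilted
        c,s=np.cos(a),np.sin(a)
        dx=d[0]*c+d[1]*s; dz=-( -d[0]*s+d[1]*c)
        out.append([round(dx/.05,dec),0,round(dz/.05,dec),0,round(np.degrees(b-a)/10,dec),0])
    return out
E
python3 - <<'E'
from h import *
from workcell import *
o=get_obs(); T=R.from_quat(o["tool_rot"]); M=T.as_matrix(); print(M); print("tilt",np.arcsin(M[2,0]), "yaw",np.degrees(np.arctan2(-M[1,1],-M[0,1])))
show(lift_rows(T,.047,.29,14,dec=3))
E
```

```text
[[ 0.0816817  -0.99665132 -0.00377317]
 [-0.99561922 -0.0814231  -0.04596363]
 [ 0.04550249  0.00751103 -0.99893599]]
tilt 0.04551820888394766 yaw 4.670502359599353
[[-0.016, 0, -0.028, 0, 0.099, 0], [-0.016, 0, -0.028, 0, 0.099, 0], [-0.016, 0, -0.028, 0, 0.099, 0], [-0.016, 0, -0.028, 0, 0.099, 0], [-0.016, 0, -0.028, 0, 0.099, 0], [-0.016, 0, -0.028, 0, 0.099, 0], [-0.016, 0, -0.028, 0, 0.099, 0], [-0.016, 0, -0.028, 0, 0.099, 0]]
[[-0.016, 0, -0.028, 0, 0.099, 0], [-0.016, 0, -0.028, 0, 0.099, 0], [-0.016, 0, -0.028, 0, 0.099, 0], [-0.016, 0, -0.028, 0, 0.099, 0], [-0.016, 0, -0.028, 0, 0.099, 0], [-0.016, 0, -0.028, 0, 0.099, 0]]
```

Request:
{"fn": "send_rows", "kwargs": {
  "increments": [
    [[-0.016,0,-0.028,0,0.1,0],[-0.016,0,-0.028,0,0.1,0],[-0.016,0,-0.028,0,0.1,0],[0,0,0,0,0,0]]
  ]
}}

```text
clock: 15.42
eef_pos: [0.6383, -0.0649, 0.2356]
tool_rot: [0.735, -0.677, 0.034, 0.036]
ft_force: [-12.4, -2.1, -1.6]
grip_width: 0.009
```

Request:
{"fn": "send_rows", "kwargs": {
  "increments": [
    [[-0.016,0,-0.028,0,0.1,0],[-0.016,0,-0.028,0,0.1,0],[-0.016,0,-0.028,0,0.1,0],[-0.016,0,-0.028,0,0.1,0],[-0.016,0,-0.028,0,0.1,0],[0,0,0,0,0,0]]
  ]
}}

```text
clock: 16.18
eef_pos: [0.6379, -0.06, 0.2419]
tool_rot: [0.732, -0.675, 0.066, 0.066]
ft_force: [-11.8, -1.8, -2.4]
grip_width: 0.0088
```

Request:
{"fn": "send_rows", "kwargs": {
  "increments": [
    [[-0.016,0,-0.028,0,0.1,0],[-0.016,0,-0.028,0,0.1,0],[-0.016,0,-0.028,0,0.1,0],[-0.016,0,-0.028,0,0.1,0],[-0.016,0,-0.028,0,0.1,0],[-0.016,0,-0.028,0,0.1,0],[0,0,0,0,0,0]]
  ]
}}

```text
clock: 17.05
eef_pos: [0.6373, -0.0535, 0.2489]
tool_rot: [0.728, -0.67, 0.104, 0.101]
ft_force: [-11.0, -2.5, -2.4]
grip_width: 0.0092
```

Run:
```python
from h import *
from workcell import *
o=get_obs(); T=R.from_quat(o["tool_rot"]); M=T.as_matrix(); print(o["eef_pos"],o["ft_force"],o["joint_pos"]); print("tilt",np.arcsin(M[2,0]), "yaw",np.degrees(np.arctan2(-M[1,1],-M[0,1])))
c=camera("scene"); im=c["color"][:,:,::-1]
cv2.imwrite("pics/scene4.png",cv2.resize(im[150:260,240:370],None,fx=5,fy=5,interpolation=cv2.INTER_CUBIC))
```

```text
[ 0.63728555 -0.05347076  0.24893317] [-11.01785203  -2.46311493  -2.43310205] [ 0.04886267  0.51598731  0.40271257  1.45563374 -0.29012411 -1.60485338]
tilt 0.2900175444372636 yaw 4.669429225266298
```

View pics/scene4.png

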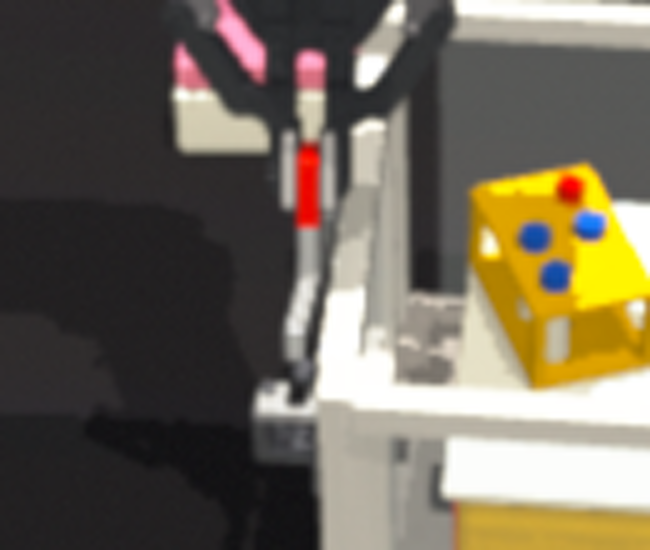

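Scene picture 4: the bar is clear of the keeper (nose at about (295,345), keeper cover at (285,395) in the crop). Now planning the swing about the hinge.

```bash
cat >> h.py <<'E'
H2=np.array([.6394,.1259,0])
def swing_rows(p,T,ds,dec=2):
    out=[]
    for d in ds:
        Rd=R.from_euler('z',-d); pt=H2+Rd.apply(p-H2); Tt=Rd*T
        s=T.inv().apply(pt-p)/.05; r=(T.inv()*Tt).as_rotvec()/np.radians(10)
        out.append([round(v,dec) for v in s]+[round(v,dec) for v in r]); p,T=pt,Tt
    return out
def gate(p,T):
    M=T.as_matrix(); yaw=np.arctan2(-M[1,1],-M[0,1]); ph=np.arcsin(M[2,0])
    v=Rg.inv().apply(p-H2); r=np.hypot(v[0],v[1])
    th_pos=np.arcsin(.016/r)-np.arctan2(-v[0],-v[1]); return dict(th_yaw=YAW-yaw,th_pos=-th_pos,r=r,ph=ph)
E
python3 - <<'E'
from h import *
from workcell import *
o=get_obs(); p,T=o["eef_pos"],R.from_quat(o["tool_rot"]); print(gate(p,T))
show(swing_rows(p,T,[.01]*3+[.02]*3+[.03]*2+[.04]*2,3))
E
```

```text
{'th_yaw': np.float64(-0.03608895958061322), 'th_pos': np.float64(-0.03214349494115273), 'r': np.float64(0.1794019158242339), 'ph': np.float64(0.28971707030122407)}
[[-0.003, 0.036, -0.001, -0.016, -0.0, 0.055], [-0.003, 0.036, -0.001, -0.016, -0.0, 0.055], [-0.003, 0.036, -0.001, -0.016, -0.0, 0.055], [-0.007, 0.071, -0.002, -0.033, -0.001, 0.11], [-0.007, 0.071, -0.002, -0.033, -0.001, 0.11], [-0.007, 0.071, -0.002, -0.033, -0.001, 0.11], [-0.011, 0.107, -0.003, -0.049, -0.001, 0.165], [-0.011, 0.107, -0.003, -0.049, -0.001, 0.165]]
[[-0.016, 0.143, -0.004, -0.065, -0.002, 0.22], [-0.016, 0.143, -0.004, -0.065, -0.002, 0.22]]
```

Request:
{"fn": "send_rows", "kwargs": {
  "increments": [
    [[-0.003,0.036,-0.001,-0.016,0,0.055],[-0.003,0.036,-0.001,-0.016,0,0.055],[-0.003,0.036,-0.001,-0.016,0,0.055],[-0.007,0.071,-0.002,-0.033,-0.001,0.11],[-0.007,0.071,-0.002,-0.033,-0.001,0.11]]
  ]
}}

```text
clock: 17.73
eef_pos: [0.6275, -0.0528, 0.2492]
tool_rot: [0.704, -0.695, 0.102, 0.102]
ft_force: [-2.0, -4.3, -5.1]
grip_width: 0.0087
```

Run:
```python
from h import *
from workcell import *
o=get_obs(); p,T=o["eef_pos"],R.from_quat(o["tool_rot"]); print(gate(p,T),o["ft_force"])
```

```text
{'th_yaw': np.float64(0.03300960489827571), 'th_pos': np.float64(0.022368729896280234), 'r': np.float64(0.1790642958251478), 'ph': np.float64(0.28965280936964466)} [-2.04464154 -4.30243756 -5.0809176 ]
```

Request:
{"fn": "send_rows", "kwargs": {
  "increments": [
    [[-0.007,0.09,-0.002,-0.033,-0.001,0.11],[-0.011,0.117,-0.003,-0.049,-0.001,0.165],[-0.011,0.107,-0.003,-0.049,-0.001,0.165],[-0.016,0.143,-0.004,-0.065,-0.002,0.22],[-0.016,0.143,-0.004,-0.065,-0.002,0.22]]
  ]
}}

```text
clock: 18.35
eef_pos: [0.5976, -0.048, 0.2494]
tool_rot: [-0.645, 0.75, -0.093, -0.109]
ft_force: [-2.0, -2.3, -8.5]
grip_width: 0.0088
```

Run:
```python
from h import *
from workcell import *
o=get_obs(); p,T=o["eef_pos"],R.from_quat(o["tool_rot"]); print(gate(p,T),o["ft_force"],o["ft_torque"])
show(swing_rows(p,T,[.045]*4,3))
```

```text
{'th_yaw': np.float64(0.19590484994828106), 'th_pos': np.float64(0.19161411540249237), 'r': np.float64(0.17887349428016516), 'ph': np.float64(0.28836909436999386)} [-2.0325062  -2.33568915 -8.5207582 ] [-0.23100349  0.06256598  0.07664394]
[[-0.017, 0.16, -0.005, -0.073, -0.0, 0.247], [-0.017, 0.16, -0.005, -0.073, -0.0, 0.247], [-0.017, 0.16, -0.005, -0.073, -0.0, 0.247], [-0.017, 0.16, -0.005, -0.073, -0.0, 0.247]]
```

Request:
{"fn": "send_rows", "kwargs": {
  "increments": [
    [[0,0,0,0,0,0],[0,0,0,0,0,0]]
  ]
}}

```text
clock: 18.6
eef_pos: [0.5979, -0.048, 0.2494]
tool_rot: [-0.646, 0.749, -0.093, -0.109]
ft_force: [-1.3, -1.7, -10.7]
grip_width: 0.0091
```

Run:
```python
from h import *
from workcell import *
o=get_obs(); p,T=o["eef_pos"],R.from_quat(o["tool_rot"]); print(gate(p,T),o["ft_force"],o["ft_torque"],p)
print(T.inv().apply(o["ft_force"]))
```

```text
{'th_yaw': np.float64(0.19320161076790715), 'th_pos': np.float64(0.19018176404579218), 'r': np.float64(0.1788319050106309), 'ph': np.float64(0.288233189809615)} [ -1.33308506  -1.72230643 -10.7436605 ] [-0.08580855  0.10731591  0.05094814] [ 0.59786591 -0.04804186  0.2494057 ]
[-1.23289855  1.05026155 10.84189135]
```

Request:
{"fn": "send_rows", "kwargs": {
  "increments": [
    [[-0.008,0.08,0.012,-0.036,0,0.12],[-0.017,0.16,0.008,-0.073,0,0.247],[-0.017,0.16,0,-0.073,0,0.247],[-0.017,0.16,-0.005,-0.073,0,0.247]]
  ]
}}

```text
clock: 19.1
eef_pos: [0.5711, -0.0396, 0.2491]
tool_rot: [-0.585, 0.799, -0.085, -0.115]
ft_force: [-2.0, -2.2, -7.1]
grip_width: 0.0092
```

Run:
```python
from h import *
from workcell import *
o=get_obs(); p,T=o["eef_pos"],R.from_quat(o["tool_rot"]); print(gate(p,T),o["ft_force"],o["ft_torque"],p)
print(T.inv().apply(o["ft_force"]))
show(swing_rows(p,T,[.045]*4,3))
```

```text
{'th_yaw': np.float64(0.3520551269773131), 'th_pos': np.float64(0.34716252217363697), 'r': np.float64(0.17905776550889888), 'ph': np.float64(0.2876486459167424)} [-1.98370597 -2.22077874 -7.12608182] [-0.01839438  0.15869727  0.10031803] [ 0.5711157  -0.03962625  0.24912738]
[0.58307202 1.22676633 7.60283244]
[[-0.016, 0.16, -0.005, -0.073, 0.0, 0.247], [-0.016, 0.16, -0.005, -0.073, 0.0, 0.247], [-0.016, 0.16, -0.005, -0.073, 0.0, 0.247], [-0.016, 0.16, -0.005, -0.073, 0.0, 0.247]]
```

Request:
{"fn": "send_rows", "kwargs": {
  "increments": [
    [[-0.016,0.16,0.005,-0.073,0,0.247],[-0.016,0.16,0.005,-0.073,0,0.247],[-0.016,0.16,-0.005,-0.073,0,0.247],[-0.016,0.16,-0.005,-0.073,0,0.247],[-0.016,0.16,-0.005,-0.073,0,0.247],[-0.016,0.16,-0.005,-0.073,0,0.247]]
  ]
}}

```text
clock: 19.85
eef_pos: [0.5295, -0.0157, 0.2489]
tool_rot: [-0.472, 0.87, -0.069, -0.125]
ft_force: [-2.3, -1.1, -4.6]
grip_width: 0.0086
```

Run:
```python
from h import *
from workcell import *
o=get_obs(); p,T=o["eef_pos"],R.from_quat(o["tool_rot"]); print(gate(p,T),o["ft_force"],o["ft_torque"],p,o["joint_pos"])
print(T.inv().apply(o["ft_force"]))
show(swing_rows(p,T,[.045]*1,3))
```

```text
{'th_yaw': np.float64(0.6215920434611405), 'th_pos': np.float64(0.6159884697830087), 'r': np.float64(0.17923018134566307), 'ph': np.float64(0.28651725251459775)} [-2.32774605 -1.09719548 -4.61031997] [-0.01337965  0.2140329   0.13997897] [ 0.52951101 -0.0156905   0.2488797 ] [ 0.0947429   0.43501591  0.27114332  1.58678897 -0.22425224 -0.87928501]
[0.79682458 1.36201358 5.0385791 ]
[[-0.016, 0.16, -0.005, -0.073, 0.0, 0.247]]
```

Request:
{"fn": "send_rows", "kwargs": {
  "increments": [
    [[-0.016,0.16,0,-0.073,0,0.247],[-0.016,0.16,0,-0.073,0,0.247],[-0.016,0.16,-0.005,-0.073,0,0.247],[-0.016,0.16,-0.005,-0.073,0,0.247],[-0.016,0.16,-0.005,-0.073,0,0.247],[-0.016,0.16,-0.005,-0.073,0,0.247],[-0.016,0.16,-0.005,-0.073,0,0.247],[-0.016,0.16,-0.005,-0.073,0,0.247]]
  ]
}}

```text
clock: 20.85
eef_pos: [0.4867, 0.032, 0.2487]
tool_rot: [-0.309, 0.94, -0.045, -0.135]
ft_force: [-1.3, -0.1, -2.3]
grip_width: 0.0089
```

Run:
```python
from h import *
from workcell import *
o=get_obs(); p,T=o["eef_pos"],R.from_quat(o["tool_rot"]); print(gate(p,T),o["ft_force"],o["ft_torque"],p,o["joint_pos"])
print(T.inv().apply(o["ft_force"]))
show(swing_rows(p,T,[.045]*1,3))
```

```text
{'th_yaw': np.float64(0.9811930804467243), 'th_pos': np.float64(0.9753454606623634), 'r': np.float64(0.17923908525511917), 'ph': np.float64(0.28510691142852046)} [-1.29971928 -0.09286053 -2.34213327] [0.02808501 0.12450013 0.14176243] [0.48672975 0.03199343 0.24872607] [ 0.14639311  0.41351246  0.23416908  1.64410369 -0.13355548 -0.47140885]
[0.39851336 0.6993374  2.55648115]
[[-0.016, 0.16, -0.005, -0.073, 0.0, 0.247]]
```

Request:
{"fn": "send_rows", "kwargs": {
  "increments": [
    [[-0.016,0.16,-0.005,-0.073,0,0.247],[-0.016,0.16,-0.005,-0.073,0,0.247],[-0.016,0.16,-0.005,-0.073,0,0.247],[-0.016,0.16,-0.005,-0.073,0,0.247],[-0.016,0.16,-0.005,-0.073,0,0.247],[-0.016,0.16,-0.005,-0.073,0,0.247],[-0.016,0.16,-0.005,-0.073,0,0.247],[-0.016,0.16,-0.005,-0.073,0,0.247]]
  ]
}}

```text
clock: 21.85
eef_pos: [0.4636, 0.0918, 0.2486]
tool_rot: [-0.136, 0.981, -0.019, -0.14]
ft_force: [-1.6, -0.1, -5.3]
grip_width: 0.0087
```

Run:
```python
from h import *
from workcell import *
o=get_obs(); p,T=o["eef_pos"],R.from_quat(o["tool_rot"]); print(gate(p,T),o["ft_force"],o["ft_torque"],p,o["joint_pos"])
g=gate(p,T); d=1.565-(g['th_yaw']+g['th_pos'])/2; print(d)
show(swing_rows(p,T,[.045]*2+[(d-.09)*.5,(d-.09)*.3,(d-.09)*.2],3))
```

```text
{'th_yaw': np.float64(1.3408777200199025), 'th_pos': np.float64(1.3352980517346262), 'r': np.float64(0.17909945485126524), 'ph': np.float64(0.2843438908434505)} [-1.60167767 -0.14283184 -5.31962595] [ 0.054103   -0.09107924  0.11928343] [0.46357184 0.09182546 0.24864325] [ 0.20749737  0.41150479  0.22892214  1.67193233 -0.01910579 -0.06505618]
0.2269121141227357
[[-0.016, 0.16, -0.005, -0.072, 0.0, 0.247], [-0.016, 0.16, -0.005, -0.072, 0.0, 0.247], [-0.028, 0.243, -0.008, -0.11, 0.0, 0.376], [-0.015, 0.146, -0.004, -0.066, 0.0, 0.226], [-0.009, 0.098, -0.003, -0.044, 0.0, 0.151]]
```

Request:
{"fn": "send_rows", "kwargs": {
  "increments": [
    [[-0.016,0.16,-0.004,-0.073,0,0.247],[-0.016,0.16,-0.004,-0.073,0,0.247],[-0.016,0.16,-0.004,-0.073,0,0.247],[-0.014,0.14,-0.004,-0.065,0,0.22],[-0.009,0.09,-0.002,-0.041,0,0.14],[-0.004,0.04,0,-0.018,0,0.06],[0,0,0,0,0,0],[0,0,0,0,0,0]]
  ]
}}

```text
clock: 22.85
eef_pos: [0.4599, 0.1286, 0.2481]
tool_rot: [-0.033, 0.989, -0.005, -0.142]
ft_force: [-1.5, 1.8, 4.8]
grip_width: 0.0093
```

Run:
```python
from h import *
from workcell import *
o=get_obs(); p,T=o["eef_pos"],R.from_quat(o["tool_rot"]); print(gate(p,T),o["ft_force"],o["ft_torque"],p,o["joint_pos"])
print(T.as_matrix())
show(lift_rows(T,.285,0,16))
for n in("scene","top"):
    c=camera(n); im=c["color"][:,:,::-1]; np.savez(n+"5.npz",**c)
    cr=im[100:300,180:440] if n=="scene" else im[150:300,200:420]
    cv2.imwrite(f"pics/{n}5.png",cv2.resize(cr,None,fx=3,fy=3,interpolation=cv2.INTER_CUBIC))
```

```text
{'th_yaw': np.float64(1.5500864770797058), 'th_pos': np.float64(1.5421871514602727), 'r': np.float64(0.17947771651161176), 'ph': np.float64(0.28591772442340213)} [-1.50050991  1.78033315  4.83026062] [ 0.36468403 -0.01018686  0.11756301] [0.45994323 0.12864201 0.24811876] [0.24195659 0.41988981 0.2400835  1.67266561 0.04973683 0.16875885]
[[-9.57301500e-01 -6.60403069e-02 -2.81447182e-01]
 [-6.34695506e-02  9.97816879e-01 -1.82508025e-02]
 [ 2.82038038e-01  3.91805537e-04 -9.59403144e-01]]
[[0.016, 0, 0.029, 0, -0.102, 0], [0.016, 0, 0.029, 0, -0.102, 0], [0.016, 0, 0.029, 0, -0.102, 0], [0.016, 0, 0.029, 0, -0.102, 0], [0.016, 0, 0.029, 0, -0.102, 0], [0.016, 0, 0.029, 0, -0.102, 0], [0.016, 0, 0.029, 0, -0.102, 0], [0.016, 0, 0.029, 0, -0.102, 0]]
[[0.016, 0, 0.029, 0, -0.102, 0], [0.016, 0, 0.029, 0, -0.102, 0], [0.016, 0, 0.029, 0, -0.102, 0], [0.016, 0, 0.029, 0, -0.102, 0], [0.016, 0, 0.029, 0, -0.102, 0], [0.016, 0, 0.029, 0, -0.102, 0], [0.016, 0, 0.029, 0, -0.102, 0], [0.016, 0, 0.029, 0, -0.102, 0]]
```

View pics/scene5.png

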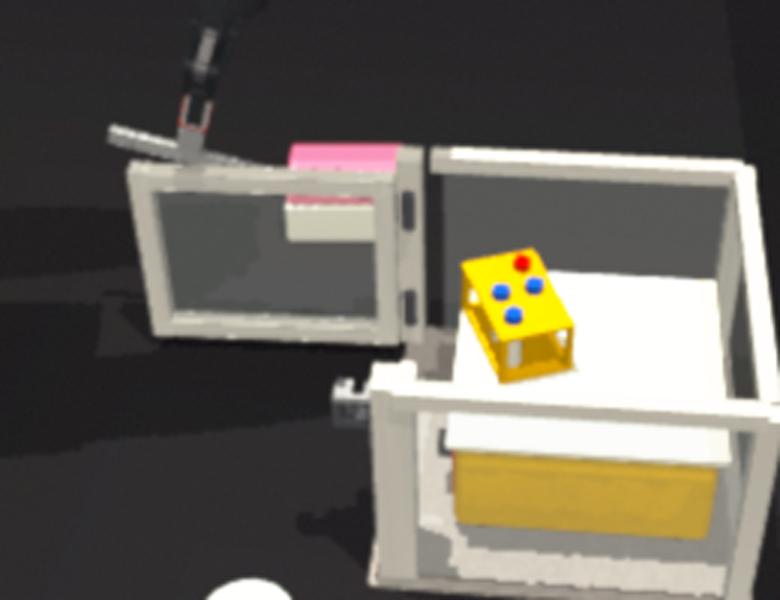

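View pics/top5.png

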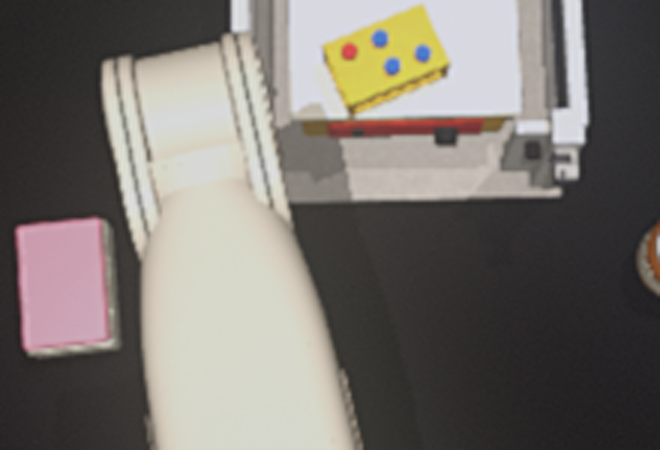

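Scene picture 5: the gate stands out about square (free edge at (140,250), hinge post at (410,240) in the crop), with the bar held raised, and the rack, box and jar unmoved. Lowering the bar.

Request:
{"fn": "send_rows", "kwargs": {
  "increments": [
    [[0.016,0,0.024,0,-0.102,0],[0.016,0,0.025,0,-0.102,0],[0.016,0,0.029,0,-0.102,0],[0.016,0,0.029,0,-0.102,0],[0.016,0,0.029,0,-0.102,0],[0.016,0,0.029,0,-0.102,0],[0.016,0,0.029,0,-0.102,0],[0,0,0,0,0,0]]
  ]
}}

```text
clock: 23.95
eef_pos: [0.4522, 0.1279, 0.2395]
tool_rot: [-0.033, 0.996, -0.003, -0.08]
ft_force: [-1.2, 1.6, 4.5]
grip_width: 0.0085
```

Request:
{"fn": "send_rows", "kwargs": {
  "increments": [
    [[0.016,0,0.029,0,-0.102,0],[0.016,0,0.029,0,-0.102,0],[0.016,0,0.029,0,-0.102,0],[0.016,0,0.029,0,-0.102,0],[0,0,0,0,0,0]]
  ]
}}

```text
clock: 24.58
eef_pos: [0.4484, 0.1276, 0.2343]
tool_rot: [-0.033, 0.998, -0.002, -0.045]
ft_force: [-2.0, 1.5, 5.9]
grip_width: 0.0091
```

Run:
```python
from h import *
from workcell import *
o=get_obs(); p,T=o["eef_pos"],R.from_quat(o["tool_rot"]); print(gate(p,T),o["ft_force"],o["ft_torque"],p)
print(T.inv().apply(o["ft_force"]))
```

```text
{'th_yaw': np.float64(1.5501776907840445), 'th_pos': np.float64(1.5413058866500466), 'r': np.float64(0.19102716217328597), 'ph': np.float64(0.09037043242121924)} [-1.96959939  1.50570367  5.90916593] [ 0.31317391 -0.14623203  0.27291176] [0.44838055 0.12761673 0.23426407]
[ 2.39173296  1.63036471 -5.71718739]
```

Request:
{"fn": "send_rows", "kwargs": {
  "increments": [
    [[0.016,0,0.022,0,-0.102,0],[0.016,0,0.024,0,-0.102,0],[0.014,0,0.026,0,-0.09,0],[0,0,0,0,0,0]]
  ]
}}

```text
clock: 25.08
eef_pos: [0.4458, 0.1274, 0.2304]
tool_rot: [-0.033, 0.999, -0.001, -0.02]
ft_force: [-1.2, 1.2, 4.7]
grip_width: 0.0091
```

Request:
{"fn": "send_rows", "kwargs": {
  "increments": [
    [[0.008,0,0.015,0,-0.05,0],[0,0,0,0,0,0],[0,0,0,0,0,0]]
  ]
}}

```text
clock: 25.45
eef_pos: [0.4454, 0.1274, 0.2296]
tool_rot: [-0.033, 0.999, -0.001, -0.016]
ft_force: [0.9, 1.2, 5.5]
grip_width: 0.0087
```

Run:
```python
from h import *
from workcell import *
o=get_obs(); p,T=o["eef_pos"],R.from_quat(o["tool_rot"]); print(gate(p,T),o["ft_force"],o["ft_torque"],p)
print(T.inv().apply(o["ft_force"]))
```

```text
{'th_yaw': np.float64(1.5503120327254176), 'th_pos': np.float64(1.5412075657443773), 'r': np.float64(0.19401676370756255), 'ph': np.float64(0.031472003033504885)} [0.88137373 1.24399549 5.52948805] [ 0.43676596 -0.5995302   0.28148115] [0.44538883 0.12737326 0.22963283]
[-0.78684054  1.17962328 -5.55778313]
```

Request:
{"fn": "send_rows", "kwargs": {
  "increments": [
    [[0.008,0,0.01,0,-0.06,0],[0,0,0,0,0,0],[0,0,0,0,0,0]]
  ]
}}

```text
clock: 25.82
eef_pos: [0.445, 0.1273, 0.2289]
tool_rot: [-0.033, 0.999, -0.001, -0.011]
ft_force: [2.3, 1.1, 3.3]
grip_width: 0.0087
```

Request:
{"fn": "send_rows", "kwargs": {
  "increments": [
    [[0.008,0,0.012,0,-0.06,0],[0,0,0,0,0,0],[0,0,0,0,0,0]]
  ]
}}

```text
clock: 26.2
eef_pos: [0.4445, 0.1272, 0.2282]
tool_rot: [-0.033, 0.999, -0.001, -0.005]
ft_force: [4.6, 2.3, 1.2]
grip_width: 0.0086
```

Run:
```python
from h import *
from workcell import *
o=get_obs(); p,T=o["eef_pos"],R.from_quat(o["tool_rot"]); print(gate(p,T),o["ft_force"],o["ft_torque"],p)
print(T.inv().apply(o["ft_force"]))
```

```text
{'th_yaw': np.float64(1.550355773838312), 'th_pos': np.float64(1.5408114479270656), 'r': np.float64(0.19493123988985583), 'ph': np.float64(0.010724884128782428)} [4.62105046 2.27906616 1.1835099 ] [ 0.44910715 -1.32727719  0.30015574] [0.44447328 0.12722732 0.22819736]
[-4.74795615  1.9690972  -1.23633095]
```

Request:
{"fn": "send_rows", "kwargs": {
  "increments": [
    [[-0.012,0,0.008,0,-0.03,0],[0,0,0,0,0,0],[0,0,0,0,0,0]]
  ]
}}

```text
clock: 26.58
eef_pos: [0.4444, 0.1272, 0.2279]
tool_rot: [-0.033, 0.999, -0.001, -0.003]
ft_force: [1.8, 1.9, 2.4]
grip_width: 0.0092
```

Request:
{"fn": "send_rows", "kwargs": {
  "increments": [
    [[-0.006,0,0.006,0,-0.03,0],[0,0,0,0,0,0],[0,0,0,0,0,0]]
  ]
}}

```text
clock: 26.95
eef_pos: [0.4444, 0.1272, 0.2278]
tool_rot: [-0.033, 0.999, -0.0, -0.001]
ft_force: [0.1, 0.6, 5.6]
grip_width: 0.0087
```

Run:
```python
from h import *
from workcell import *
o=get_obs(); p,T=o["eef_pos"],R.from_quat(o["tool_rot"]); print(gate(p,T),o["ft_force"],o["ft_torque"],p)
c=camera("scene"); im=c["color"][:,:,::-1]; np.savez("scene6.npz",**c)
cv2.imwrite("pics/scene6.png",cv2.resize(im[110:220,190:330],None,fx=5,fy=5,interpolation=cv2.INTER_CUBIC))
```

```text
{'th_yaw': np.float64(1.550251773118734), 'th_pos': np.float64(1.540863314055611), 'r': np.float64(0.19501412005424082), 'ph': np.float64(0.001814271519173605)} [0.10998007 0.61303763 5.6485467 ] [ 0.29663429 -0.1145606   0.29168367] [0.44439042 0.12723117 0.22781421]
```

View pics/scene6.png

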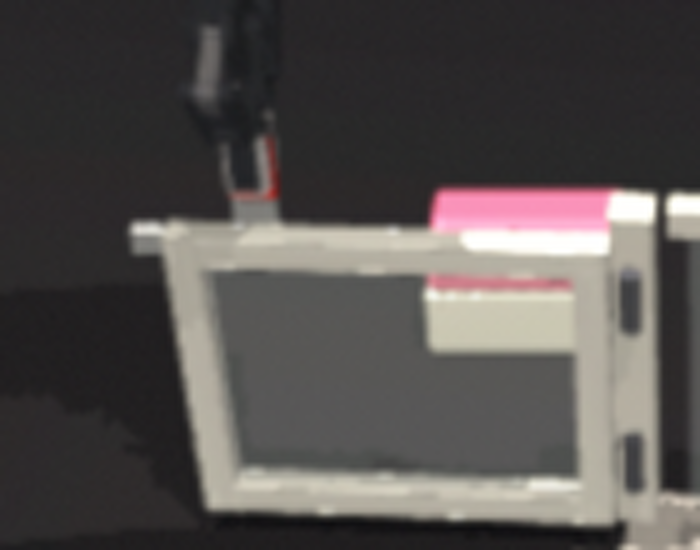

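Request:
{"fn": "send_rows", "kwargs": {
  "increments": [
    [[0,0,0,0,0,0],[0,0,0,0,0,0],[0,0,0,0,0,0],[0,0,0,0,0,0]]
  ],
  "grip": 0.6
}}

```text
clock: 27.5
eef_pos: [0.4447, 0.1271, 0.2273]
tool_rot: [-0.033, 0.999, -0.001, -0.001]
ft_force: [1.1, 0.7, 0.4]
grip_width: 0.034
```

Request:
{"fn": "send_rows", "kwargs": {
  "increments": [
    [[0,0,-0.1,0,0,0],[0,0,-0.2,0,0,0],[0,0,-0.3,0,0,0],[0,0,-0.4,0,0,0],[0,0,-0.4,0,0,0],[0,0,-0.4,0,0,0],[0,0,-0.2,0,0,0],[0,0,0,0,0,0]]
  ]
}}

```text
clock: 28.5
eef_pos: [0.4455, 0.1275, 0.3285]
tool_rot: [-0.033, 0.999, -0.0, 0.0]
ft_force: [-0.6, -0.2, -0.6]
grip_width: 0.0344
```

Run:
```python
from h import *
from workcell import *
o=get_obs(); print(o["clock"],o["eef_pos"],o["ft_force"],o["grip_width"],o["joint_vel"].round(3))
for n in("scene","top"):
    c=camera(n); im=c["color"][:,:,::-1]; np.savez(n+"7.npz",**c)
    cr=im[100:300,180:440] if n=="scene" else im[150:300,200:420]
    cv2.imwrite(f"pics/{n}7.png",cv2.resize(cr,None,fx=3,fy=3,interpolation=cv2.INTER_CUBIC))
    w=cloud(c); r=red(c)
    m=r&(w[...,2]>.21)&(w[...,2]<.26)&(w[...,0]<.56); p=w[m]
    if len(p): print(n,"tab",len(p),p.mean(0),p.min(0),p.max(0))
    # gate top
    m=(w[...,2]>.19)&(w[...,2]<.206)&(w[...,0]>.40)&(w[...,0]<.61)&(w[...,1]>.09)&(w[...,1]<.16); q=w[m][:,:2].astype(np.float32)
    if len(q)>20:
        l=cv2.fitLine(q,cv2.DIST_HUBER,0,.002,.01).ravel(); print(n,len(q),l,np.degrees(np.arctan2(l[1],l[0])))
    for nm,box in (("jar",(.52,.64,-.32,-.2,.08,.1)),("box",(.45,.62,.25,.4,.06,.075)),("rack",(.6,.8,-.1,.15,.16,.2))):
        for t in("0","7"):
            w0=cloud(dict(np.load(n+t+".npz"))); b=box
            k=(w0[...,0]>b[0])&(w0[...,0]<b[1])&(w0[...,1]>b[2])&(w0[...,1]<b[3])&(w0[...,2]>b[4])&(w0[...,2]<b[5])
            print(n,nm,t,k.sum(),w0[k].mean(0).round(4) if k.any() else None)
```

```text
28.5 [0.44548523 0.12748816 0.32848022] [-0.55681491 -0.16754944 -0.62772582] 0.034428689809965135 [ 0.002  0.012 -0.036 -0.013  0.     0.001]
scene tab 107 [0.44462892 0.12223803 0.23445355] [0.43297804 0.11711113 0.21707465] [0.45701943 0.13245514 0.24995606]
scene 581 [0.9976314  0.06878731 0.53759164 0.11138802] 3.9443371
scene jar 0 744 [ 0.5858 -0.2721  0.0939]
scene jar 7 747 [ 0.5858 -0.2722  0.0941]
scene box 0 563 [0.5413 0.3146 0.0664]
scene box 7 275 [0.5393 0.3355 0.0667]
scene rack 0 1633 [0.7178 0.0586 0.1773]
scene rack 7 1560 [0.7186 0.0795 0.1749]
top 163 [0.98758507 0.15708505 0.5724417  0.1175988 ] 9.037743
top jar 0 404 [ 0.5851 -0.2656  0.0951]
top jar 7 428 [ 0.5848 -0.2655  0.095 ]
top box 0 1165 [0.544  0.3216 0.0676]
top box 7 940 [0.5467 0.3289 0.0678]
top rack 0 1287 [0.7066 0.0176 0.177 ]
top rack 7 919 [0.7342 0.0279 0.1715]
```

View pics/scene7.png

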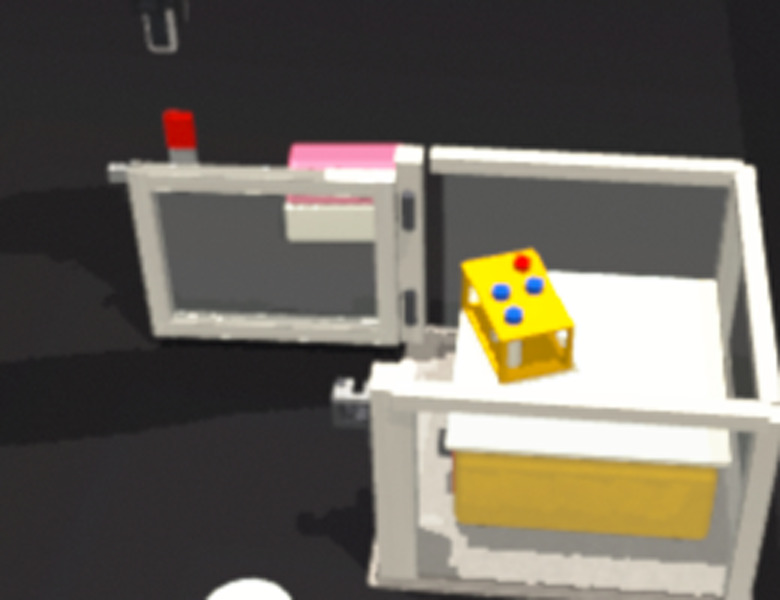

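Scene picture 7: the gate is open, the bar lies level with its nose at (118,172) and red tab at (180,130) in the crop, and the gripper is clear above at (160,40). Rack, box and jar are where they were. The measured gate angle is about 1.55 rad. Handing in.

Run:
```python
from workcell import *
print(job_done())
o=get_obs(); print(o["clock"],o["ft_force"])
```

```text
the job is handed in; nothing more can be done
None
the job is handed in; nothing more can be done
```

The gate is open and standing by itself at about 1.54–1.55 rad, roughly square to the guard's front. The latch bar is down level on its rest pin, and I handed the job in at about 28.6 s.

- **Finding the slot:** I gripped the red tab and lifted lightly, then eased the gate in by about 0.4 mm at a time. The nose found the slot about 6 mm inward at the tab. The push inward reached about 12 N.
- **Lifting and swinging:** I raised the bar to about 0.29 rad and swung the gate out in the grip at an even pace.
- **Lowering:** I let the bar down in the grip until it met its pin, then opened the fingers and drew straight up.

**Last checks:**
- **Gripper:** it was about 10 cm above its release height, and the wrist force was back to noise level.
- **Jar:** it measured in the same place in both cameras, to within 0.3 mm.
- **Tube rack and tip box:** their depth averages before and after did not agree. I put that down to the gate and arm partly hiding them, and from the scene pictures they look unmoved.
- **Gate angle:** the scene camera put it at about 1.55 rad. The top camera's line fit disagreed by about 5°, probably because the arm hid most of the gate, so I went by the scene view and the arm's own position.
- **Lift force:** early in the swing about 10 N of vertical strain built up on the bar, after its nose was clear of the keeper. I eased it off while swinging.

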